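Throw off the pawl and open the ratchet press

TASK

The green ratchet press on the bar was left wound shut: ease the crank forward (towards pressing) a touch so that the pawl comes unhooked from the ratchet wheel, then throw the yellow pawl right over so that it lies back clear of the wheel, without ever dragging it out of the tooth by force or heaving the crank back against it. Then wind the crank backward to raise the plate until it comes up against both rubber-tipped stop bolts and just bears on them, gently, without jamming it into them. Let go, leave the crank there with the plate up, and leave the shaker tin, the bitters bottle and the jigger standing where they are.

Things in the scene. Friction and masses are not known exactly. Their poses are not given: they have to be found in the camera images.
- press: Green cast C-frame press, fixed to the bar. Origin on the bar under the middle of its pan (rim 64 mm high); x from the open front (operator) to the column behind, y to the operator's left, z up. Shaft along y at x = 34, z = 205 mm; ratchet and pawl on the +y side, crank on -y. Head and column: within 30 mm of y = 0, 265 mm high; the rack's cap at x = y = 0 stands 280 mm high, 350 with plate up
- crank (a joint): Crank angle, rad: + is backward (over the top, away from the operator; plate rises 22 mm per rad), - forward (pressing). Starts near 0: arm points to the operator, 0.05 rad below level, pawl hooked. Friction brake: stays where left; 7 to 11 N at the grip move it either way. From -0.12 to -0.28 the pawl is unhooked and free; further on the next tooth lifts it, past -0.6 it clicks in, hooked again
- crank_grip (a point): Middle of the red crank grip, a cylinder 24 mm in diameter, 80 mm long, along y of the press, spinning freely on its pin. It moves on a circle of 75 mm radius about the shaft; the crank arm is 46 mm from this point towards the press. Nothing stands over it
- crank_axis (a point): Centre of that circle: the point on the shaft axis level (in y) with the middle of the grip
- ratchet: The dark steel ratchet wheel on the shaft's +y end, 77 mm in diameter, 12 mm thick, 10 undercut (hooked) teeth; its middle plane is at y = 62 mm of the press. Origin on the shaft axis at y = 0 of the press; turns with the crank, one piece with its shaft and arm
- pawl_swing (a joint): Pawl angle about its pivot, rad: 0 seated in the top of the wheel, growing as it is lifted up and over towards the column (+x of the press), 1.6 about upright, 2.75 lying back on its rest, kept there by its weight. Hooked under a tooth it cannot lift more than about 0.02 without dragging the wheel; unhooked it takes about 1 N at the pin
- pawl_pin (a point): Middle of the pawl's lifting pin, a steel pin 10 mm in diameter, along y of the press, with 36 mm free between the pawl's face and its yellow end cap (16 mm in diameter); the place to take it. It is 30 mm outward (+y) of the wheel's middle plane and moves on a circle of 39 mm radius about the pivot
- pawl_pivot (a point): Point on the pawl's pivot axis (along y of the press), level in y with the middle of the pin; with the pawl seated the pin is 39 mm from it towards the operator (-x of the press) and 2 mm lower
- pawl: The yellow strut and nose of the pawl, 12 mm thick; origin on the pivot axis at y = 0 of the press; turns with the pawl
- plate: The steel pressing plate, 106 mm in diameter, 11 mm thick, with its rack; it only slides up and down. Origin: centre of its underside, 44 mm above the bar when the crank is at 0; it then rests on a springy rubber mat in the pan
- plate_face (a point): Centre of the plate's upper face, which meets the rubber tips of the stop bolts
- stop_bar: The head's green cross-flange (46 x 116 x 12 mm, fixed) with two stop bolts through it at y = +44 and -44 mm, 8 mm thick, ending in black rubber tips 15 mm in diameter. Origin: middle of the flange's underside. The tips hang 43 to 57 mm below it, both alike, set differently each time and not measured: find them by feel. 15 N on the tips squeezes them 1 mm, felt as some 4 N more at the crank grip
- tin_mid (a point): Bystander: steel cocktail shaker tin, open cup, 84 mm across the rim, 150 mm tall, standing loose; this point is on its axis 75 mm above the bar
- bitters_mid (a point): Bystander: amber glass bitters bottle with a red cap, 48 mm across, 130 mm tall, standing loose; this point is on its axis 65 mm above the bar
- jigger_mid (a point): Bystander: copper double-cone jigger, up to 48 mm across, 88 mm tall, standing loose; this point is on its axis 44 mm above the bar
Not all that is in view belongs to the job. Of the things like the part that bears tin_mid, leave any that is brown; of the rest the larger one is meant. What is shaped like the part that bears jigger_mid but grey is not meant.

How it is judged:
On the way, in this order (a step that is already met when the one before it is completed fails the run):
1. the pawl lies thrown back, the plate not yet raised (value of joint pawl_swing above 2.4 rad and value of joint crank below 0.3 rad), for 0.2 s.
2. the plate is wound up onto the stops with the pawl still thrown back (contact force between stop_bar and plate above 0.5 N and value of joint pawl_swing above 2.4 rad), for 0.2 s.
At the end, for the whole second after the job is handed in: The plate is up, bearing on the rubber tips of the stop bolts with more than 0.5 N, and at rest; the pawl lies thrown back (joint over 2.4 rad); tin, bottle and jigger stand upright within 20 mm of where they were (all of step 2 and linear speed of plate below 0.005 m/s and angle between each of tin_mid, bitters_mid, jigger_mid's own z axis and vertical below 0.2 rad and distance of each of tin_mid, bitters_mid, jigger_mid from where it was at the start of the episode below 0.02 m); the robot touches nothing.
It fails at once if the pawl is dragged out of its tooth by force, or the crank is heaved back against it (more than 15 N between pawl and ratchet wheel) (contact force between pawl and ratchet above 15 N).
It fails at once if the plate is jammed into its stops (more than 40 N on the rubber tips) (contact force between stop_bar and plate above 40 N).
It fails at once if a bystander is knocked over or pushed more than 20 mm (distance of any of tin_mid, bitters_mid, jigger_mid from where it was at the start of the episode above 0.02 m or angle between any of tin_mid, bitters_mid, jigger_mid's own z axis and vertical above 0.3 rad).
It also fails if it takes over 72 s, if anything falls off the work surface, if the arm or the gripper's body presses on something with over 40 N, if the wrist force passes 120 N, or if a joint passes its speed limit or range.

ROBOT

A 6-joint arm with a two-finger parallel gripper is mounted at the origin on the work surface. World frame = base frame: x ahead of the robot, y to its left, z up, the work surface at z = 0. Lengths are in m, angles in rad, forces in N, time in s.
With the tool pointing down it reaches from about 0.35 to 0.875 m from the base axis. Payload 4.2 kg.
Tool frame: the origin (TCP) lies at the very end of the fingers, on their centre line; the grasp point (between the pads) lies 19 mm behind it; z points along the fingers, y is the line along which they close (so a half turn about z gives the same grasp; the last joint's range is limited). The gripper opens to 85 mm and grips with 20 to 120 N. Pads are 22 mm wide; open, the fingers measure 114 mm over their backs; the gripper's body (76 mm by 85 mm) begins 54 mm behind the grasp point. The pads swing forward as they close: fully open they stand 13 mm farther back than shut.
Start: joints at [-1.079, 0.385, 0.008, 0, -1.194, -0.259], TCP at [0.144, -0.608, 0.231] pointing down, gripper open.
Joint ranges: [-3.14, 3.14], [-1.21, 2.06], [-1.07, 1.41], [-3.16, 2.05], [-2.99, -0.16], [-3.1, 3.1]. Speed limits (rad/s): [2.79, 2.79, 3.14, 3.14, 3.14, 3.14].

INTERFACE

Orientations are given as a rotation vector (axis times angle).
In Python, from bench import readout, imaging, ticket gives the robot as it stands.
- The arm moves only by the tool drive_tool, never from a script. Its argument "motion" is a list that holds one entry, the list of rows, each a list of 6 numbers: the shift along the tool's x, y, z in m, then the turn, a rotation vector about the tool's x, y, z in rad. A call has 1 to 20 rows; each row shifts and turns the commanded pose from where the row before left it, along the tool's axes as they then stand; what a row does not reach is not made up. A row lasts 1/8 s, in which the tool goes at most 62.5 mm and 10.7 degrees, less where a joint would pass 70% of its speed; a pose out of reach is approached as far as the arm can. A call with a gripper value outside its range is refused whole. "grip" is the finger opening in m, from 0 to 0.0854, set as the call begins (left out, the last holds). The fingers move at their own pace and stop on an object; "newtons" is the grip in N (left out, the last holds). Time passes only in rows, so rows that do not move let the fingers close. It gives the time, the measured TCP pose, the force, the opening and the grip force at its end, in the units of the state.
- readout.get_obs(): the state, without advancing time (a new reading comes with each control period).
- imaging.grab_frame(name): name is "scene" or "top"; returns a dict with "color" (384x512x3 uint8, red, green, blue), "z_map" (384x512 float32, m along the optical axis (not along the pixel's ray), 0 where there is no reading), "K" (3x3 intrinsics, pixels), "eye" and "orientation" of the camera in the world. Camera axes: x right, y up, looking along -z (the intrinsics and any distortion apply to the point x, -y, -z); pixel columns grow to the right and rows downward; lengths in m; the calibration is good to about 2 mm. A picture is of the moment at which its call begins.
- ticket.close_job(): hands the job in; it is judged then, once.
Trained networks look in a picture, given as the dict that the camera call returned (one of the last four; its "shot" number tells which), for a name from the list of things; names that differ only in an ending like _2 or _b are one class to them, and where a whole thing is asked for, a point or a joint stands for the part that bears it (a point fixed in the world has none). Each returns a list of dicts, best first, with "score" (0 to 1); they miss things now and then, are a little off and sometimes report something else, mostly with a low value. They report only what shows in the picture. A call takes as long as a camera call. They do not tell look-alikes from the thing itself.
- imaging.regions_of(picture, name): "pixels" (384x512 bool, what is visible of it) and "rect" ([left, top, right, bottom] in pixels, round what is visible of it).
The state is a dict: "t": time; "joint_positions": joint angles; "joint_velocities": joint speeds; "joint_efforts": joint torques, N m; "position": TCP position; "ee_rot": TCP orientation; "force": force on the tool from outside, world axes, zero at the start; "wrist_torque": the same for the moment, N m; "opening": opening from 0.0 (shut) to 1.0 (fully open); "finger_force": force on a finger pad.
Only numpy, scipy, OpenCV 4.12 (cv2) and the standard library are available. Lean on these libraries where they do the work, as an engineer would, in place of code of your own. Each camera call takes 0.05 s, during which the arm holds its last target. There are 200 camera calls.

## Working session

There is one attempt and no reset: what is moved stays moved. The work goes in short steps, Python scripts to look and compute and a tool call to move; the robot and the scene stay as the last step left them, time stands still between calls to the robot, and variables do not carry over. Pictures are saved under pics/ and viewed, at most 10 in all, crops included, and the job is handed in when it is done.

Besides the shell and the picture viewer there is one more tool, called after "Request:" by a JSON object that holds its "api" and its "payload". drive_tool: Moves the arm, as the interface text tells. Its arguments: {"type":"object","properties":{"motion":{"type":"array"},"grip":{"type":"number"},"newtons":{"type":"number"}},"required":["motion"]}

```bash
mkdir -p pics; cat > h.py <<'E'
import numpy as np, cv2
from scipy.spatial.transform import Rotation as R
from bench import readout, imaging, ticket
def pts(p):
    K=p["K"];z=p["z_map"];h,w=z.shape
    u,v=np.meshgrid(np.arange(w),np.arange(h))
    c=np.stack([(u-K[0,2])/K[0,0]*z,-(v-K[1,2])/K[1,1]*z,-z],-1)
    o=np.array(p["orientation"]);M=o if o.shape==(3,3) else (R.from_rotvec(o).as_matrix() if o.size==3 else R.from_quat(o).as_matrix())
    return c@M.T+np.array(p["eye"])
E
python3 - <<'E'
from h import *
for n in ("scene","top"):
    p=imaging.grab_frame(n); cv2.imwrite(f"pics/{n}0.png",cv2.resize(p["color"][...,::-1],(800,600)))
    print(n,p["K"].tolist(),p["eye"],p["orientation"],[k for k in p])
    P=pts(p)
    for nm in ["press","crank_grip","ratchet","pawl","plate","stop_bar","tin_mid","bitters_mid","jigger_mid"]:
        for r in imaging.regions_of(p,nm)[:3]:
            m=r["pixels"]&(p["z_map"]>0); q=P[m]
            print(nm,round(r["score"],2),r["rect"],m.sum(),np.median(q,0).round(3) if len(q) else'',np.percentile(q,[3,97],axis=0).round(3).tolist() if len(q) else '',np.median(p["color"][m],0))
print(readout.get_obs())
E
```

```text
scene [[496.9085309367456, 0.0, 255.11365561514663], [0.0, 496.9085309367456, 192.94501001669695], [0.0, 0.0, 1.0]] [1.21864404 0.65471455 0.98082155] [0.3676217  0.96238139 2.20329136] ['color', 'z_map', 'K', 'eye', 'orientation', 'shot']
press 0.72 [219.1, 133.4, 326.8, 273.4] 8072 [0.622 0.056 0.107] [[0.45, -0.072, 0.015], [0.704, 0.115, 0.267]] [107.  129.5 103. ]
crank_grip 0.71 [232.4, 133.4, 265.6, 150.3] 228 [ 0.534 -0.097  0.211] [[0.519, -0.132, 0.199], [0.545, -0.063, 0.216]] [231.  51.  38.]
ratchet 0.94 [237.4, 132.4, 301.0, 196.1] 726 [ 0.545 -0.04   0.212] [[0.468, -0.14, 0.051], [0.596, 0.097, 0.236]] [169.  92.  84.]
pawl 0.82 [279.3, 166.4, 314.9, 186.3] 212 [0.583 0.103 0.255] [[0.565, 0.09, 0.247], [0.623, 0.144, 0.262]] [217.5 192.5  83.5]
pawl 0.41 [217.0, 132.4, 327.1, 275.0] 8324 [0.621 0.056 0.101] [[0.445, -0.095, 0.01], [0.706, 0.118, 0.267]] [107. 129. 103.]
plate 0.67 [269.5, 137.1, 295.3, 222.5] 872 [0.548 0.028 0.063] [[0.497, 0.002, 0.054], [0.578, 0.065, 0.281]] [150. 140. 129.]
tin_mid 0.84 [247.7, 271.6, 278.0, 318.6] 1092 [0.773 0.195 0.076] [[0.7
[... 3359 characters left out ...]
sitions': array([-1.07938170e+00,  3.84671985e-01,  7.88112279e-03, -5.23863345e-06,
       -1.19400855e+00, -2.58644310e-01]), 'joint_velocities': array([ 1.76909478e-03, -2.95478414e-04,  7.44308774e-04, -9.70397575e-04,
        1.68249280e-05, -3.25917698e-04]), 'joint_efforts': array([ 2.65254494e-04, -3.92098331e+01,  1.88619214e+01,  4.19065252e+00,
       -3.84646328e-04, -2.10555520e-06]), 'position': array([ 0.14421288, -0.60809968,  0.23132082]), 'ee_rot': array([-3.64806460e-01,  3.12033640e+00,  7.31695205e-06]), 'force': array([-0.22000816, -0.09251271, -0.30653678]), 'wrist_torque': array([0.01211574, 0.03537142, 0.0074773 ]), 'finger_force': 0.0, 'opening': 0.9996321988521388}
```

View pics/scene0.png

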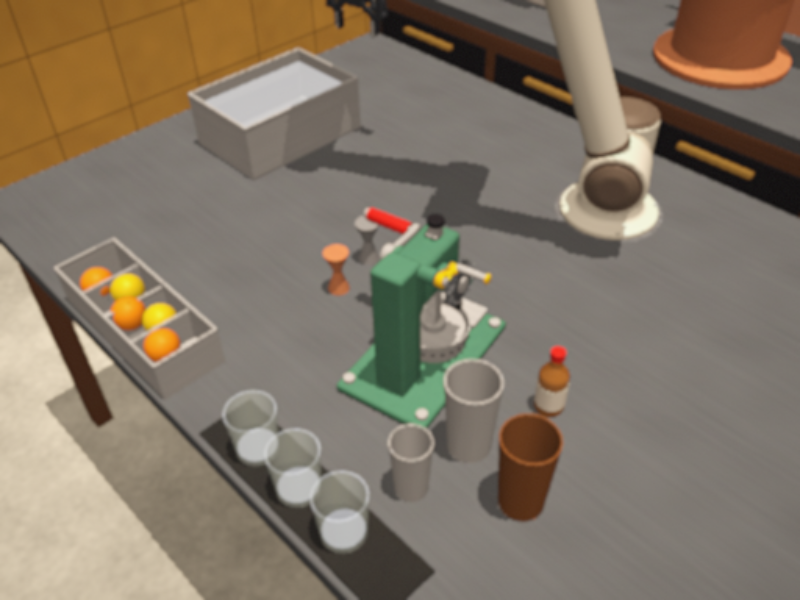

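View pics/top0.png

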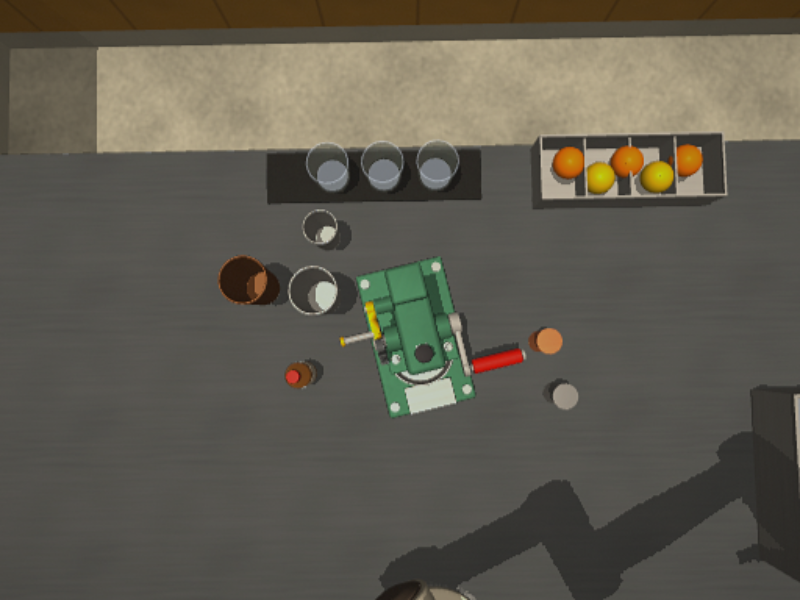

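```bash
python3 - <<'E'
from h import *
for n in ("scene","top"):
    p=imaging.grab_frame(n); P=pts(p); c=p["color"].astype(int); z=p["z_map"]>0
    # grip: red, box
    red=z&(c[...,0]>1.9*c[...,1])&(c[...,0]>1.9*c[...,2])&(P[...,2]>.17)&(P[...,1]<0)
    q=P[red]; print(n,"red",len(q),q.min(0),q.max(0))
    qq=q[q[:,2]>np.percentile(q[:,2],50)]; a=np.polyfit(qq[:,1],qq[:,0],1); print("grip axis dx/dy",a, "ztop",np.percentile(q[:,2],95), "yrange",np.percentile(q[:,1],[1,99]))
    yel=z&(c[...,0]>1.5*c[...,2]+20)&(c[...,1]>1.3*c[...,2]+20)&(P[...,2]>.22)&(P[...,1]>.05)&(P[...,1]<.17)
    q=P[yel]; print("yellow",len(q)); cols=c[yel]
    for x in q[np.argsort(q[:,1])][::8]: print(x.round(4).tolist())
    cap=z&(P[...,2]>.27)&(P[...,2]<.3)&(abs(P[...,1]-.02)<.06)&(abs(P[...,0]-.54)<.06); q=P[cap]
    if len(q): print("cap",len(q),q.mean(0),q.min(0),q.max(0))
    g=z&(P[...,2]>.262)&(P[...,2]<.269)&(c[...,1]>c[...,0]+15); q=P[g]
    r=cv2.minAreaRect((q[:,:2]*1000).astype(np.float32)); print("head",len(q),r)
E
```

```text
scene red 232 [ 0.51469648 -0.13810077  0.19595139] [ 0.54882016 -0.06032347  0.21831885]
grip axis dx/dy [-0.19976487  0.51099418] ztop 0.2159198818662989 yrange [-0.1355374  -0.06130461]
yellow 161
[0.5772, 0.084, 0.2528]
[0.5845, 0.0878, 0.2536]
[0.6092, 0.0895, 0.2609]
[0.6192, 0.0903, 0.2411]
[0.6181, 0.0919, 0.2592]
[0.5769, 0.093, 0.2522]
[0.6267, 0.0943, 0.2513]
[0.6091, 0.0955, 0.2616]
[0.5837, 0.0962, 0.2524]
[0.5877, 0.0968, 0.2551]
[0.5859, 0.0981, 0.2578]
[0.5924, 0.0984, 0.2472]
[0.6194, 0.0993, 0.2587]
[0.6174, 0.1005, 0.2582]
[0.599, 0.1012, 0.2589]
[0.6225, 0.1024, 0.2538]
[0.6173, 0.1036, 0.2483]
[0.6234, 0.1063, 0.2539]
[0.5707, 0.1411, 0.2543]
[0.5633, 0.1434, 0.254]
[0.5722, 0.1454, 0.252]
cap 100 [0.545697   0.02093542 0.27901664] [0.5293993  0.00393249 0.27040737] [0.55705248 0.03296854 0.28396794]
head 434 ((647.371337890625, 55.71634292602539), (57.891632080078125, 81.99198150634766), 15.573700904846191)
top red 301 [ 0.51281694 -0.14228449  0.1995281 ] [ 0.54894599 -0.06222369  0.21734529]
grip axis dx/dy [-0.21969442  0.50864764] ztop 0.21502282120863037 yrange [-0.14138429 -0.06430531]
yellow 144
[0.577, 0.0816, 0.2522]
[0.577, 0.0839, 0.2546]
[0.5889, 0.086, 0.255]
[0.5725, 0.0868, 0.2445]
[0.5914, 0.0884, 0.254]
[0.5748, 0.0888, 0.2506]
[0.6055, 0.0904, 0.2565]
[0.5889, 0.0907, 0.2566]
[0.6192, 0.0921, 0.2657]
[0.6079, 0.0927, 0.258]
[0.5867, 0.0932, 0.2542]
[0.6246, 0.0948, 0.2573]
[0.5939, 0.0955, 0.2541]
[0.6124, 0.097, 0.2634]
[0.601, 0.0977, 0.2554]
[0.6199, 0.0996, 0.2574]
[0.6129, 0.1021, 0.2568]
[0.5615, 0.1385, 0.2554]
cap 112 [0.54604162 0.01717035 0.27915338] [0.53372577 0.00490168 0.27420283] [0.55916275 0.03044549 0.28340637]
head 525 ((648.3027954101562, 54.032379150390625), (55.25044250488281, 80.62683868408203), 12.97433090209961)
```

The scene view shows the green press centre, red grip at (388,220), and pawl pin at (470,270). The top view shows the press turned about 0.21 rad, with the grip at (498,360) and the pin at (358,339). I'll turn the tool first, then approach the grip.

Request:
{"api": "drive_tool", "payload": {"motion": [[[0, 0, 0, 0, 0, -0.155], [0, 0, 0, 0, 0, -0.155], [0, 0, 0, 0, 0, -0.155], [0, 0, 0, 0, 0, -0.155], [0, 0, 0, 0, 0, -0.155], [0, 0, 0, 0, 0, -0.155], [0, 0, 0, 0, 0, -0.155], [0, 0, 0, 0, 0, -0.155], [0, 0, 0, 0, 0, -0.155], [0, 0, 0, 0, 0, -0.155]]], "grip": 0.085, "newtons": 20}}

```text
t: 2.35
position: [0.1442, -0.6081, 0.2313]
ee_rot: [-2.449, 1.968, 0.0]
force: [-0.2, -0.9, -0.0]
opening: 0.991
finger_force: 0.0
```

Request:
{"api": "drive_tool", "payload": {"motion": [[[-0.026, -0.0303, -0.0024, 0, 0, 0], [-0.026, -0.0303, -0.0024, 0, 0, 0], [-0.026, -0.0303, -0.0024, 0, 0, 0], [-0.026, -0.0303, -0.0024, 0, 0, 0], [-0.026, -0.0303, -0.0024, 0, 0, 0], [-0.026, -0.0303, -0.0024, 0, 0, 0], [-0.026, -0.0303, -0.0024, 0, 0, 0], [-0.026, -0.0303, -0.0024, 0, 0, 0], [-0.026, -0.0303, -0.0024, 0, 0, 0], [-0.026, -0.0303, -0.0024, 0, 0, 0], [-0.026, -0.0303, -0.0024, 0, 0, 0], [-0.026, -0.0303, -0.0024, 0, 0, 0], [-0.026, -0.0303, -0.0024, 0, 0, 0], [-0.026, -0.0303, -0.0024, 0, 0, 0], [-0.026, -0.0303, -0.0024, 0, 0, 0], [-0.026, -0.0303, -0.0024, 0, 0, 0], [0, 0, 0, 0, 0, 0]]]}}

```text
t: 4.47
position: [0.532, -0.0976, 0.2695]
ee_rot: [-2.447, 1.97, -0.0]
force: [-0.3, -0.4, -0.2]
opening: 0.991
finger_force: 0.0
```

```bash
cat >> h.py <<'E'
TH=0.212
def st(tgt=None):
    o=readout.get_obs(); M=R.from_rotvec(o["ee_rot"]).as_matrix()
    print("t",round(o["t"],2),"p",o["position"].round(4),"ytool ang",round(float(np.arctan2(M[1,1],M[0,1])),4),"z",M[:,2].round(3),"F",o["force"].round(2),"ff",round(o["finger_force"],1),"op",round(o["opening"]*85.4,1),"q",o["joint_positions"].round(2))
    if tgt is not None: print("tool shift to",tgt,(M.T@(np.array(tgt)-o["position"])).round(4))
E
python3 - <<'E'
from h import *
st([.531,-.1005,.18])
E
```

```text
t 4.47 p [ 0.532  -0.0976  0.2695] ytool ang -2.9265 z [ 0.  0. -1.] F [-0.34 -0.39 -0.15] ff 0.0 op 84.7 q [ 0.12  0.22 -0.14 -0.   -1.22  0.1 ]
tool shift to [0.531, -0.1005, 0.18] [0.0026 0.0016 0.0895]
```

Request:
{"api": "drive_tool", "payload": {"motion": [[[0.0026, 0.0016, 0.02, 0, 0, 0], [0, 0, 0.023, 0, 0, 0], [0, 0, 0.023, 0, 0, 0], [0, 0, 0.0235, 0, 0, 0], [0, 0, 0, 0, 0, 0]]]}}

```text
t: 5.1
position: [0.5279, -0.103, 0.1787]
ee_rot: [2.441, -1.973, -0.005]
force: [-0.8, -0.4, 0.2]
opening: 0.997
finger_force: 0.0
```

Request:
{"api": "drive_tool", "payload": {"motion": [[[0, 0, 0, 0, 0, 0], [0, 0, 0, 0, 0, 0], [0, 0, 0, 0, 0, 0], [0, 0, 0, 0, 0, 0], [0, 0, 0, 0, 0, 0], [0, 0, 0, 0, 0, 0], [0, 0, 0, 0, 0, 0], [0, 0, 0, 0, 0, 0]]], "grip": 0.01, "newtons": 40}}

```text
t: 6.1
position: [0.5301, -0.1023, 0.1809]
ee_rot: [-2.444, 1.973, -0.002]
force: [0.4, 0.5, 5.7]
opening: 0.27
finger_force: 39.3
```

```bash
python3 - <<'E'
from h import *
st()
p=imaging.grab_frame("scene"); cv2.imwrite("pics/g1.png",cv2.resize(p["color"][90:240,200:400,::-1],(800,600)))
E
```

```text
t 6.1 p [ 0.5301 -0.1023  0.1809] ytool ang -2.9291 z [ 0.001 -0.    -1.   ] F [0.36 0.54 5.71] ff 39.3 op 23.0 q [ 0.11  0.28 -0.28  0.   -1.01  0.1 ]
```

View pics/g1.png

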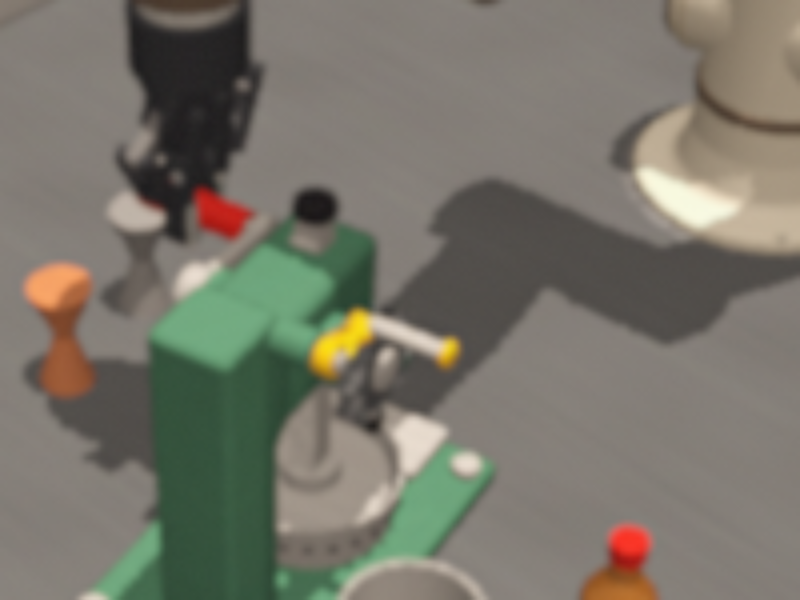

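Grip held (red, at about (220,215)), jaws around the cylinder. Ease forward.

Request:
{"api": "drive_tool", "payload": {"motion": [[[0, -0.0003, 0.003, 0, 0, 0], [0, -0.0004, 0.003, 0, 0, 0], [0, -0.0004, 0.003, 0, 0, 0], [0, -0.0005, 0.003, 0, 0, 0], [0, -0.0006, 0.003, 0, 0, 0], [0, 0, 0, 0, 0, 0], [0, 0, 0, 0, 0, 0]]]}}

```text
t: 7.02
position: [0.5323, -0.1018, 0.1663]
ee_rot: [-2.444, 1.973, -0.002]
force: [-1.1, 1.8, 6.9]
opening: 0.268
finger_force: 39.6
```

```bash
python3 - <<'E'
from h import *
st()
p=imaging.grab_frame("top"); P=pts(p);c=p["color"].astype(int); z=p["z_map"]>0
red=z&(c[...,0]>1.9*c[...,1])&(c[...,0]>1.9*c[...,2])&(P[...,2]>.15)&(P[...,1]<0)
q=P[red]; print(len(q),np.percentile(q[:,2],[50,80,95]))
m=z&(P[...,2]>.235)&(P[...,1]>.1)&(P[...,1]<.16)&(P[...,0]>.53)&(P[...,0]<.6)
q=P[m]; L=np.array([np.cos(TH)*(q[:,0]-.5455)+np.sin(TH)*(q[:,1]-.018),-np.sin(TH)*(q[:,0]-.5455)+np.cos(TH)*(q[:,1]-.018),q[:,2]]).T
for a,b in zip(L[np.argsort(L[:,1])],q[np.argsort(L[:,1])]): print(a.round(3),b.round(3))
E
```

```text
t 7.03 p [ 0.5323 -0.1018  0.1663] ytool ang -2.9291 z [ 0.002 -0.    -1.   ] F [-1.13  1.83  6.95] ff 39.6 op 22.9 q [ 0.11  0.3  -0.29  0.   -0.98  0.1 ]Traceback (most recent call last):
  File "<stdin>", line 5, in <module>
    return _quantile_unchecked(
        a, q, axis, out, overwrite_input, method, keepdims, weights)
    return _ureduce(a,
                    func=_quantile_ureduce_func,
    ...<5 lines>...
                    overwrite_input=overwrite_input,
                    method=method)
    r = func(a, **kwargs)
    result = _quantile(arr,
                       quantiles=q,
    ...<2 lines>...
                       out=out,
                       weights=wgt)
    slices_having_nans = np.isnan(arr[-1, ...])
                                  ~~~^^^^^^^^^
IndexError: index -1 is out of bounds for axis 0 with size 0
```

Request:
{"api": "drive_tool", "payload": {"motion": [[[0, 0, 0, 0, 0, 0], [0, 0, 0, 0, 0, 0], [0, 0, 0, 0, 0, 0], [0, 0, 0, 0, 0, 0], [0, 0, -0.03, 0, 0, 0], [0, 0, -0.04, 0, 0, 0], [0, 0, -0.04, 0, 0, 0], [0, 0, -0.04, 0, 0, 0], [0.03, 0.03, 0, 0, 0, 0], [0.03, 0.03, 0, 0, 0, 0], [0, 0.03, 0, 0, 0, 0], [0, 0, 0, 0, 0, 0]]], "grip": 0.085}}

```text
t: 8.57
position: [0.4549, -0.1801, 0.3157]
ee_rot: [-2.442, 1.976, -0.001]
force: [0.2, -0.1, -0.5]
opening: 0.993
finger_force: 0.0
```

```bash
python3 - <<'E'
from h import *
st()
for n in("top","scene"):
    p=imaging.grab_frame(n); P=pts(p);c=p["color"].astype(int); z=p["z_map"]>0
    if n=="scene": cv2.imwrite("pics/g2.png",cv2.resize(p["color"][90:240,200:400,::-1],(800,600)))
    red=z&(c[...,0]>1.9*c[...,1])&(c[...,0]>1.9*c[...,2])&(P[...,2]>.15)&(P[...,1]<0)
    q=P[red]; print(n,len(q))
    if len(q): print(np.percentile(q[:,2],[50,80,95]),q.mean(0))
    m=z&(P[...,2]>.235)&(P[...,2]<.3)&(P[...,1]>.1)&(P[...,1]<.16)&(P[...,0]>.53)&(P[...,0]<.6)
    q=P[m]; L=np.array([np.cos(TH)*(q[:,0]-.5455)+np.sin(TH)*(q[:,1]-.018),-np.sin(TH)*(q[:,0]-.5455)+np.cos(TH)*(q[:,1]-.018),q[:,2]]).T
    i=np.argsort(L[:,1])[::4]
    for a,b in zip(L[i],q[i]): print(a.round(3),b.round(3))
E
```

```text
t 8.57 p [ 0.4549 -0.1801  0.3157] ytool ang -2.9312 z [ 0.001  0.    -1.   ] F [ 0.16 -0.13 -0.48] ff 0.0 op 84.8 q [-0.04  0.1  -0.17 -0.   -1.31  0.25]
top 288
[0.19660907 0.19879488 0.20056042] [ 0.53332561 -0.10119034  0.19623592]
[0.051 0.074 0.251] [0.58  0.101 0.251]
[0.042 0.076 0.25 ] [0.57  0.101 0.25 ]
[0.042 0.078 0.253] [0.57  0.103 0.253]
[0.043 0.08  0.253] [0.57  0.105 0.253]
[0.043 0.083 0.252] [0.57  0.108 0.252]
[0.044 0.085 0.25 ] [0.571 0.11  0.25 ]
[0.044 0.087 0.252] [0.571 0.113 0.252]
[0.045 0.089 0.254] [0.571 0.115 0.254]
[0.045 0.092 0.253] [0.571 0.117 0.253]
[0.046 0.094 0.255] [0.571 0.119 0.255]
[0.047 0.096 0.253] [0.571 0.122 0.253]
[0.047 0.099 0.252] [0.571 0.124 0.252]
[0.048 0.101 0.252] [0.571 0.127 0.252]
[0.048 0.103 0.253] [0.571 0.129 0.253]
[0.049 0.106 0.253] [0.571 0.131 0.253]
[0.049 0.108 0.251] [0.571 0.134 0.251]
[0.05  0.11  0.252] [0.571 0.136 0.252]
[0.05  0.112 0.257] [0.571 0.138 0.257]
[0.038 0.113 0.25 ] [0.559 0.137 0.25 ]
[0.041 0.115 0.253] [0.562 0.139 0.253]
[0.046 0.116 0.257] [0.566 0.141 0.257]
scene 225
[0.19631737 0.
[... 398 characters left out ...]
 [0.573 0.117 0.249]
[0.042 0.093 0.252] [0.567 0.117 0.252]
[0.048 0.096 0.255] [0.572 0.121 0.255]
[0.049 0.096 0.25 ] [0.573 0.123 0.25 ]
[0.043 0.098 0.252] [0.567 0.123 0.252]
[0.044 0.101 0.254] [0.567 0.126 0.254]
[0.048 0.103 0.252] [0.57  0.129 0.252]
[0.046 0.105 0.255] [0.569 0.13  0.255]
[0.041 0.107 0.253] [0.563 0.132 0.253]
[0.045 0.11  0.25 ] [0.566 0.135 0.25 ]
[0.049 0.112 0.252] [0.57  0.138 0.252]
[0.046 0.115 0.256] [0.566 0.14  0.256]
[0.047 0.116 0.252] [0.567 0.141 0.252]
[0.05  0.117 0.252] [0.57  0.143 0.252]
[0.05  0.118 0.246] [0.569 0.144 0.246]
[0.046 0.118 0.244] [0.566 0.144 0.244]
[0.045 0.119 0.258] [0.565 0.144 0.258]
[0.042 0.12  0.257] [0.562 0.145 0.257]
```

View pics/g2.png

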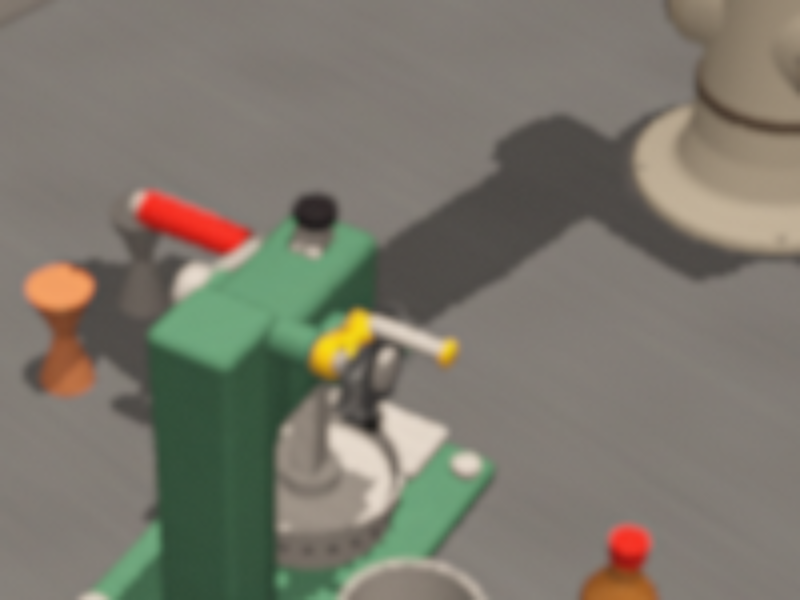

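Crank eased forward: the grip is at about −0.19 rad (14.5 mm lower), with the pawl free. Pin spans about (370,325)–(445,350). Going above it.

Request:
{"api": "drive_tool", "payload": {"motion": [[[-0.0333, -0.0219, 0, 0, 0, 0], [-0.0333, -0.0219, 0, 0, 0, 0], [-0.0333, -0.0219, 0, 0, 0, 0], [-0.0333, -0.0219, 0, 0, 0, 0], [-0.0333, -0.0219, 0, 0, 0, 0], [-0.0333, -0.0219, 0, 0, 0, 0], [-0.0333, -0.0219, 0, 0, 0, 0], [-0.0333, -0.0219, 0, 0, 0, 0], [0, 0, 0, 0, 0, 0], [0, 0, 0, 0, 0, 0]]], "grip": 0.05, "newtons": 20}}

```text
t: 9.93
position: [0.5717, 0.1183, 0.3146]
ee_rot: [2.444, -1.972, -0.001]
force: [-0.2, 0.2, 1.0]
opening: 0.583
finger_force: 0.0
```

```bash
python3 - <<'E'
from h import *
st([.570,.117,.231])
E
```

```text
t 9.93 p [0.5717 0.1183 0.3146] ytool ang -2.9287 z [-0.001 -0.001 -1.   ] F [-0.18  0.22  1.05] ff 0.0 op 49.8 q [ 0.48  0.27  0.05  0.   -1.35 -0.27]
tool shift to [0.57, 0.117, 0.231] [0.0009 0.0019 0.0836]
```

Request:
{"api": "drive_tool", "payload": {"motion": [[[0.0009, 0.0019, 0.02, 0, 0, 0], [0, 0, 0.022, 0, 0, 0], [0, 0, 0.022, 0, 0, 0], [0, 0, 0.02, 0, 0, 0], [0, 0, 0, 0, 0, 0], [0, 0, 0, 0, 0, 0]]]}}

```text
t: 10.68
position: [0.5705, 0.1162, 0.2324]
ee_rot: [-2.443, 1.974, -0.002]
force: [-0.5, -0.1, 0.4]
opening: 0.586
finger_force: 0.0
```

Request:
{"api": "drive_tool", "payload": {"motion": [[[0, 0, 0, 0, 0, 0], [0, 0, 0, 0, 0, 0], [0, 0, 0, 0, 0, 0], [0, 0, 0, 0, 0, 0], [0, 0, 0, 0, 0, 0], [0, 0, 0, 0, 0, 0], [0, 0, 0, 0, 0, 0]]], "grip": 0.004, "newtons": 20}}

```text
t: 11.55
position: [0.5705, 0.1167, 0.2319]
ee_rot: [-2.443, 1.973, -0.002]
force: [1.2, -0.3, 3.7]
opening: 0.107
finger_force: 20.0
```

```bash
python3 - <<'E'
from h import *
st()
E
```

```text
t 11.55 p [0.5705 0.1167 0.2319] ytool ang -2.9293 z [ 0.002  0.    -1.   ] F [ 1.2  -0.31  3.73] ff 20.0 op 9.1 q [ 0.48  0.31 -0.1   0.   -1.16 -0.27]
```

Request:
{"api": "drive_tool", "payload": {"motion": [[[0, 0, -0.0039, 0, 0, 0], [0, -0.0004, -0.0039, 0, 0, 0], [0, -0.0008, -0.0038, 0, 0, 0], [0, -0.0011, -0.0037, 0, 0, 0], [0, -0.0015, -0.0036, 0, 0, 0], [0, -0.0019, -0.0034, 0, 0, 0]]]}}

```text
t: 12.3
position: [0.5741, 0.1176, 0.2529]
ee_rot: [2.441, -1.972, -0.004]
force: [-1.2, 0.8, -3.7]
opening: 0.106
finger_force: 19.4
```

```bash
python3 - <<'E'
from h import *
st()
E
```

```text
t 12.3 p [0.5741 0.1176 0.2529] ytool ang -2.9298 z [-0.004 -0.001 -1.   ] F [-1.24  0.75 -3.67] ff 19.4 op 9.1 q [ 0.48  0.31 -0.05 -0.   -1.22 -0.27]
```

Lifting freely. Carry it over.

Request:
{"api": "drive_tool", "payload": {"motion": [[[0, -0.0047, -0.0062, 0, 0, 0], [0, -0.0058, -0.0051, 0, 0, 0], [0, -0.0068, -0.0039, 0, 0, 0], [0, -0.0074, -0.0025, 0, 0, 0], [0, -0.0077, -0.0009, 0, 0, 0], [0, -0.0078, 0.0006, 0, 0, 0], [0, -0.0075, 0.0021, 0, 0, 0], [0, -0.0069, 0.0036, 0, 0, 0], [0, -0.0061, 0.0049, 0, 0, 0], [0, -0.0038, 0.0044, 0, 0, 0], [0, 0, 0, 0, 0, 0], [0, 0, 0, 0, 0, 0]]]}}

```text
t: 13.8
position: [0.6386, 0.1317, 0.2559]
ee_rot: [-2.444, 1.974, 0.001]
force: [-0.5, 2.5, -0.3]
opening: 0.111
finger_force: 21.8
```

```bash
python3 - <<'E'
from h import *
st()
p=imaging.grab_frame("scene"); cv2.imwrite("pics/g3.png",cv2.resize(p["color"][90:240,200:400,::-1],(800,600)))
E
```

```text
t 13.8 p [0.6386 0.1317 0.2559] ytool ang -2.9295 z [-0.  0. -1.] F [-0.46  2.45 -0.3 ] ff 21.8 op 9.5 q [ 0.45  0.42  0.12 -0.   -1.27 -0.24]
```

View pics/g3.png

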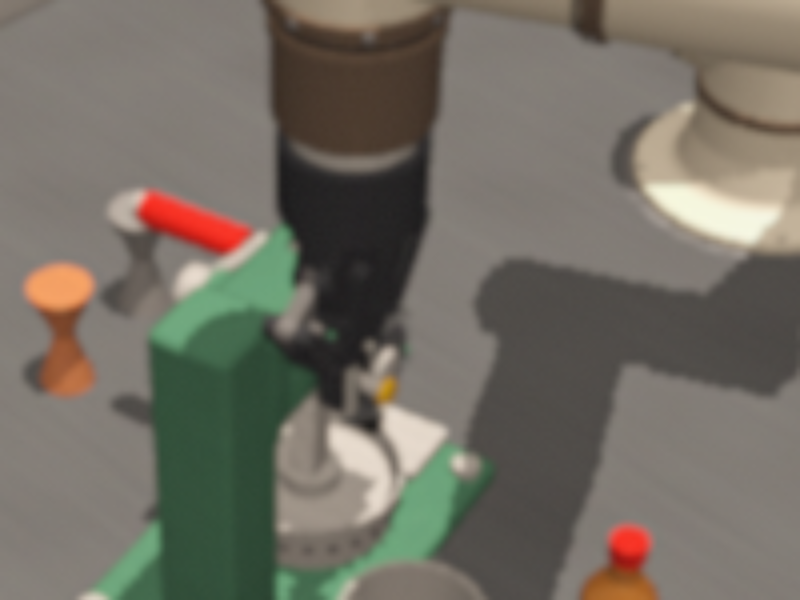

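The yellow cap at (388,388) sits between the fingers, so the pawl is over. Release and lift off.

Request:
{"api": "drive_tool", "payload": {"motion": [[[0, 0, 0, 0, 0, 0], [0, 0, 0, 0, 0, 0], [0, 0, 0, 0, 0, 0], [0, 0, -0.02, 0, 0, 0], [0, 0, -0.03, 0, 0, 0], [0, 0, -0.03, 0, 0, 0], [0.03, 0.03, 0, 0, 0, 0], [0.033, 0.033, 0, 0, 0, 0], [0.033, 0.033, 0, 0, 0, 0], [0.033, 0.025, 0, 0, 0, 0], [0.033, 0.017, 0, 0, 0, 0], [0.033, 0, 0, 0, 0, 0], [0.03, 0, 0, 0, 0, 0], [0, 0, 0, 0, 0, 0]]], "grip": 0.035}}

```text
t: 15.6
position: [0.5509, -0.1194, 0.3363]
ee_rot: [2.44, -1.977, -0.0]
force: [-0.1, 0.1, -0.7]
opening: 0.411
finger_force: 0.0
```

```bash
python3 - <<'E'
from h import *
p=imaging.grab_frame("scene"); cv2.imwrite("pics/g4.png",cv2.resize(p["color"][90:240,200:400,::-1],(800,600)))
P=pts(p);c=p["color"].astype(int);z=p["z_map"]>0
red=z&(c[...,0]>1.9*c[...,1])&(c[...,0]>1.9*c[...,2])&(P[...,2]>.15)&(P[...,1]<0)
q=P[red]; print(len(q),np.percentile(q[:,2],95),q.mean(0))
st([.5332,-.1013,.172])
E
```

```text
214 0.20066398420760392 [ 0.53654888 -0.09809416  0.19449028]
t 15.65 p [ 0.5508 -0.1184  0.3363] ytool ang -2.9316 z [-0. -0. -1.] F [ 0.52 -0.22 -0.37] ff 0.0 op 35.0 q [ 0.08  0.22  0.04  0.   -1.39  0.13]
tool shift to [0.5332, -0.1013, 0.172] [-0.0204  0.0136  0.1644]
```

View pics/g4.png

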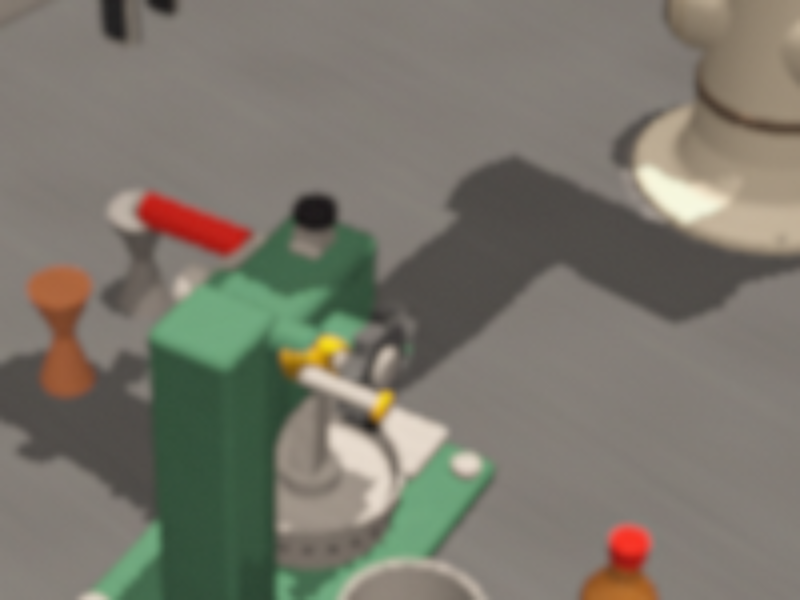

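Pawl lies back on its rest (pin now (300,370)–(380,405)). Regrasp the crank.

Request:
{"api": "drive_tool", "payload": {"motion": [[[-0.02, 0.0136, 0, 0, 0, 0], [0, 0, 0.03, 0, 0, 0], [0, 0, 0.03, 0, 0, 0], [0, 0, 0.03, 0, 0, 0], [0, 0, 0.03, 0, 0, 0], [0, 0, 0.027, 0, 0, 0], [0, 0, 0.02, 0, 0, 0], [0, 0, 0, 0, 0, 0]]], "grip": 0.075}}

```text
t: 16.65
position: [0.5324, -0.1002, 0.1683]
ee_rot: [2.443, -1.971, -0.004]
force: [-0.6, 0.9, -0.1]
opening: 0.881
finger_force: 0.0
```

Request:
{"api": "drive_tool", "payload": {"motion": [[[0, 0, 0, 0, 0, 0], [0, 0, 0, 0, 0, 0], [0, 0, 0, 0, 0, 0], [0, 0, 0, 0, 0, 0], [0, 0, 0, 0, 0, 0], [0, 0, 0, 0, 0, 0], [0, 0, 0, 0, 0, 0], [0, 0, 0, 0, 0, 0]]], "grip": 0.01, "newtons": 40}}

```text
t: 17.65
position: [0.5323, -0.1012, 0.1701]
ee_rot: [2.443, -1.973, -0.003]
force: [-5.8, 0.5, 6.4]
opening: 0.265
finger_force: 39.2
```

```bash
python3 - <<'E'
from h import *
st()
r=75;a0=-.19-.05
def pos(a): return np.array([-r*np.cos(a-.05),r*np.sin(a-.05)])
prev=pos(-.19)
for a in np.arange(-.19+.12,3.2,.12):
    n=pos(a); print(round(a,2),(n-prev).round(1)); prev=n
E
```

```text
t 17.65 p [ 0.5323 -0.1012  0.1701] ytool ang -2.9295 z [-0.002 -0.    -1.   ] F [-5.8   0.53  6.35] ff 39.2 op 22.6 q [ 0.11  0.3  -0.28  0.   -0.99  0.1 ]
-0.07 [-1.6  8.8]
0.05 [-0.5  9. ]
0.17 [0.5 9. ]
0.29 [1.6 8.8]
0.41 [2.7 8.6]
0.53 [3.7 8.2]
0.65 [4.6 7.7]
0.77 [5.5 7.1]
0.89 [6.3 6.4]
1.01 [7.  5.6]
1.13 [7.7 4.7]
1.25 [8.2 3.8]
1.37 [8.6 2.8]
1.49 [8.8 1.7]
1.61 [9.  0.6]
1.73 [ 9.  -0.4]
1.85 [ 8.9 -1.5]
1.97 [ 8.6 -2.6]
2.09 [ 8.3 -3.6]
2.21 [ 7.8 -4.5]
2.33 [ 7.2 -5.4]
2.45 [ 6.5 -6.3]
2.57 [ 5.7 -7. ]
2.69 [ 4.8 -7.6]
2.81 [ 3.8 -8.1]
2.93 [ 2.8 -8.5]
3.05 [ 1.8 -8.8]
3.17 [ 0.7 -9. ]
```

Request:
{"api": "drive_tool", "payload": {"motion": [[[0, 0.0016, -0.0088, 0, 0, 0], [0, 0.0005, -0.009, 0, 0, 0], [0, -0.0005, -0.009, 0, 0, 0], [0, -0.0016, -0.0088, 0, 0, 0], [0, -0.0027, -0.0086, 0, 0, 0], [0, -0.0037, -0.0082, 0, 0, 0], [0, -0.0046, -0.0077, 0, 0, 0], [0, -0.0055, -0.0071, 0, 0, 0], [0, -0.0063, -0.0064, 0, 0, 0], [0, -0.007, -0.0056, 0, 0, 0], [0, 0, 0, 0, 0, 0]]]}}

```text
t: 19.02
position: [0.5593, -0.095, 0.2492]
ee_rot: [2.439, -1.971, -0.01]
force: [-10.1, -1.1, -2.4]
opening: 0.266
finger_force: 40.7
```

```bash
cat >> h.py <<'E'
def ang():
    o=readout.get_obs(); s=o["position"]; u=np.array([np.cos(TH),np.sin(TH)])
    # axis guess: from grasp at a=-.19 (tcp .5323,-.1012,.1701)
    d=(s[:2]-np.array([.5323,-.1012]))@u-75e-3*np.cos(.24); h=s[2]-.1701-75e-3*np.sin(.24)
    a=np.arctan2(h,-d)
    t=np.array([np.sin(a),np.cos(a)]); f=np.array([o["force"][:2]@u,o["force"][2]])
    print("crank~",round(a+.05,3),"r",round(np.hypot(d,h)*1e3,1),"Ft",round(f@t,2),"Fr",round(f@np.array([-np.cos(a),np.sin(a)]),2))
E
python3 - <<'E'
from h import *
st();ang()
E
```

```text
t 19.02 p [ 0.5593 -0.095   0.2492] ytool ang -2.9301 z [-0.008 -0.    -1.   ] F [-10.12  -1.1   -2.42] ff 40.7 op 22.7 q [ 0.12  0.28 -0.1  -0.   -1.2   0.09]
crank~ 0.986 r 76.1 Ft -9.59 Fr 4.06
```

Request:
{"api": "drive_tool", "payload": {"motion": [[[0, -0.0077, -0.0047, 0, 0, 0], [0, -0.0082, -0.0038, 0, 0, 0], [0, -0.0086, -0.0028, 0, 0, 0], [0, -0.0088, -0.0017, 0, 0, 0], [0, -0.009, -0.0006, 0, 0, 0], [0, -0.009, 0.0004, 0, 0, 0], [0, -0.0089, 0.0015, 0, 0, 0], [0, -0.0086, 0.0026, 0, 0, 0], [0, -0.0083, 0.0036, 0, 0, 0], [0, -0.0078, 0.0045, 0, 0, 0], [0, 0, 0, 0, 0, 0]]]}}

```text
t: 20.4
position: [0.6443, -0.0758, 0.251]
ee_rot: [2.444, -1.972, -0.005]
force: [-7.7, 2.2, -1.4]
opening: 0.266
finger_force: 40.9
```

```bash
python3 - <<'E'
from h import *
st();ang()
E
```

```text
t 20.4 p [ 0.6443 -0.0758  0.251 ] ytool ang -2.929 z [-0.003  0.001 -1.   ] F [-7.7   2.16 -1.42] ff 40.9 op 22.7 q [ 0.13  0.42  0.11 -0.   -1.26  0.08]
crank~ 2.208 r 75.8 Ft -5.1 Fr -5.1
```

Request:
{"api": "drive_tool", "payload": {"motion": [[[0, -0.0018, 0.0013, 0, 0, 0], [0, -0.0018, 0.0013, 0, 0, 0], [0, -0.0018, 0.0014, 0, 0, 0], [0, -0.0018, 0.0014, 0, 0, 0]]]}}

```text
t: 20.9
position: [0.65, -0.0745, 0.2465]
ee_rot: [2.442, -1.971, -0.007]
force: [-11.5, 1.8, 1.0]
opening: 0.265
finger_force: 41.2
```

```bash
python3 - <<'E'
from h import *
ang()
for a in np.arange(2.33,3.2,.06): print(round(a,2),(2.25*np.sin(a-.05)).round(2),(2.25*np.cos(a-.05)).round(2))
E
```

```text
crank~ 2.306 r 75.7 Ft -9.03 Fr -6.09
2.33 1.71 -1.47
2.39 1.62 -1.57
2.45 1.52 -1.66
2.51 1.42 -1.75
2.57 1.31 -1.83
2.63 1.2 -1.9
2.69 1.08 -1.97
2.75 0.96 -2.03
2.81 0.84 -2.09
2.87 0.71 -2.13
2.93 0.58 -2.17
2.99 0.45 -2.2
3.05 0.32 -2.23
3.11 0.18 -2.24
3.17 0.05 -2.25
```

Request:
{"api": "drive_tool", "payload": {"motion": [[[0, -0.0017, 0.0015, 0, 0, 0], [0, -0.0017, 0.0015, 0, 0, 0]]]}}

```text
t: 21.15
position: [0.6533, -0.0737, 0.2435]
ee_rot: [2.442, -1.971, -0.007]
force: [-11.3, 3.1, 2.2]
opening: 0.267
finger_force: 41.2
```

```bash
python3 -c "
from h import *
ang()"
```

```text
crank~ 2.365 r 75.6 Ft -9.17 Fr -5.46
```

Request:
{"api": "drive_tool", "payload": {"motion": [[[0, -0.0016, 0.0016, 0, 0, 0], [0, -0.0015, 0.0016, 0, 0, 0]]]}}

```text
t: 21.4
position: [0.6563, -0.0731, 0.2404]
ee_rot: [2.442, -1.971, -0.007]
force: [-10.7, 2.2, 3.1]
opening: 0.267
finger_force: 41.2
```

```bash
python3 -c "
from h import *
ang()"
```

```text
crank~ 2.423 r 75.6 Ft -9.14 Fr -5.02
```

Request:
{"api": "drive_tool", "payload": {"motion": [[[0, -0.0015, 0.0017, 0, 0, 0], [0, -0.0014, 0.0017, 0, 0, 0]]]}}

```text
t: 21.65
position: [0.6592, -0.0724, 0.2371]
ee_rot: [2.443, -1.971, -0.007]
force: [-12.2, 2.1, 3.1]
opening: 0.26
finger_force: 41.2
```

```bash
python3 -c "
from h import *
ang()"
```

```text
crank~ 2.482 r 75.5 Ft -9.85 Fr -6.73
```

Request:
{"api": "drive_tool", "payload": {"motion": [[[0, -0.0014, 0.0018, 0, 0, 0]]]}}

```text
t: 21.78
position: [0.6606, -0.0721, 0.2354]
ee_rot: [2.443, -1.971, -0.007]
force: [-11.5, 3.9, 4.2]
opening: 0.261
finger_force: 41.2
```

```bash
python3 -c "
from h import *
ang()"
```

```text
crank~ 2.511 r 75.5 Ft -9.79 Fr -5.48
```

Request:
{"api": "drive_tool", "payload": {"motion": [[[0, -0.0013, 0.0018, 0, 0, 0]]]}}

```text
t: 21.9
position: [0.6619, -0.0718, 0.2336]
ee_rot: [2.443, -1.971, -0.007]
force: [-11.6, 3.3, 3.1]
opening: 0.267
finger_force: 41.3
```

```bash
python3 -c "
from h import *
ang()"
```

```text
crank~ 2.541 r 75.4 Ft -8.9 Fr -6.57
```

Still noise around −9 N. Continue.

Request:
{"api": "drive_tool", "payload": {"motion": [[[0, -0.0013, 0.0018, 0, 0, 0], [0, -0.0013, 0.0019, 0, 0, 0]]]}}

```text
t: 22.15
position: [0.6644, -0.0713, 0.23]
ee_rot: [2.443, -1.971, -0.007]
force: [-12.8, 4.1, 2.8]
opening: 0.261
finger_force: 41.3
```

```bash
python3 -c "
from h import *
ang()"
```

```text
crank~ 2.6 r 75.4 Ft -8.88 Fr -8.12
```

Request:
{"api": "drive_tool", "payload": {"motion": [[[0, -0.0012, 0.0019, 0, 0, 0]]]}}

```text
t: 22.28
position: [0.6655, -0.071, 0.2281]
ee_rot: [2.443, -1.971, -0.007]
force: [-12.1, 3.2, 4.0]
opening: 0.268
finger_force: 41.3
```

```bash
python3 -c "
from h import *
ang()"
```

```text
crank~ 2.629 r 75.3 Ft -9.36 Fr -7.27
```

Request:
{"api": "drive_tool", "payload": {"motion": [[[0, -0.0004, 0.0019, 0, 0, 0], [0, -0.0007, 0.0019, 0, 0, 0]]]}}

```text
t: 22.52
position: [0.6673, -0.0706, 0.2249]
ee_rot: [2.444, -1.972, -0.004]
force: [-12.0, 3.7, 4.7]
opening: 0.264
finger_force: 41.4
```

```bash
python3 -c "
from h import *
ang()"
```

```text
crank~ 2.678 r 75.3 Ft -9.48 Fr -7.19
```

Request:
{"api": "drive_tool", "payload": {"motion": [[[0, -0.001, 0.002, 0, 0, 0]]]}}

```text
t: 22.65
position: [0.6683, -0.0704, 0.223]
ee_rot: [2.444, -1.972, -0.004]
force: [-11.0, 3.4, 4.9]
opening: 0.265
finger_force: 41.4
```

```bash
python3 -c "
from h import *
ang()"
```

```text
crank~ 2.707 r 75.3 Ft -9.04 Fr -6.63
```

Request:
{"api": "drive_tool", "payload": {"motion": [[[0, -0.001, 0.002, 0, 0, 0], [0, -0.001, 0.002, 0, 0, 0]]]}}

```text
t: 22.9
position: [0.6701, -0.0699, 0.219]
ee_rot: [2.444, -1.972, -0.005]
force: [-10.9, 3.6, 5.2]
opening: 0.267
finger_force: 41.4
```

```bash
python3 -c "
from h import *
ang()"
```

```text
crank~ 2.765 r 75.2 Ft -8.84 Fr -6.86
```

Request:
{"api": "drive_tool", "payload": {"motion": [[[0, -0.0009, 0.002, 0, 0, 0]]]}}

```text
t: 23.02
position: [0.671, -0.0697, 0.217]
ee_rot: [2.444, -1.972, -0.005]
force: [-11.8, 2.8, 4.9]
opening: 0.263
finger_force: 41.4
```

```bash
python3 -c "
from h import *
ang()"
```

```text
crank~ 2.794 r 75.2 Ft -8.79 Fr -8.19
```

Request:
{"api": "drive_tool", "payload": {"motion": [[[0, -0.0005, 0.0021, 0, 0, 0], [0, -0.0005, 0.0021, 0, 0, 0]]]}}

```text
t: 23.28
position: [0.6724, -0.0694, 0.2131]
ee_rot: [2.445, -1.972, -0.004]
force: [-10.4, 3.7, 5.9]
opening: 0.266
finger_force: 41.5
```

```bash
python3 -c "
from h import *
ang()"
```

```text
crank~ 2.85 r 75.1 Ft -8.68 Fr -6.93
```

Request:
{"api": "drive_tool", "payload": {"motion": [[[0, -0.0006, 0.0021, 0, 0, 0]]]}}

```text
t: 23.4
position: [0.673, -0.0693, 0.2112]
ee_rot: [2.445, -1.972, -0.003]
force: [-10.7, 4.1, 5.9]
opening: 0.263
finger_force: 41.5
```

```bash
python3 -c "
from h import *
ang()"
```

```text
crank~ 2.877 r 75.1 Ft -8.61 Fr -7.27
```

Request:
{"api": "drive_tool", "payload": {"motion": [[[0, -0.0005, 0.0021, 0, 0, 0]]]}}

```text
t: 23.52
position: [0.6736, -0.0692, 0.2091]
ee_rot: [2.445, -1.972, -0.003]
force: [-10.6, 3.4, 5.9]
opening: 0.267
finger_force: 41.5
```

```bash
python3 -c "
from h import *
ang()"
```

```text
crank~ 2.905 r 75.1 Ft -8.37 Fr -7.63
```

Request:
{"api": "drive_tool", "payload": {"motion": [[[0, -0.0005, 0.0021, 0, 0, 0]]]}}

```text
t: 23.65
position: [0.6741, -0.0691, 0.2074]
ee_rot: [2.445, -1.972, -0.003]
force: [-11.7, 3.5, 7.9]
opening: 0.267
finger_force: 41.8
```

```bash
python3 -c "
from h import *
ang()"
```

```text
crank~ 2.929 r 75.1 Ft -10.4 Fr -8.26
```

Request:
{"api": "drive_tool", "payload": {"motion": [[[0, -0.0003, 0.0015, 0, 0, 0]]]}}

```text
t: 23.78
position: [0.6743, -0.069, 0.2063]
ee_rot: [2.445, -1.972, -0.003]
force: [-12.3, 5.4, 9.9]
opening: 0.265
finger_force: 41.9
```

```bash
python3 -c "
from h import *
ang()"
```

```text
crank~ 2.944 r 75.0 Ft -12.28 Fr -8.14
```

Contact felt (+4 N). A hair more, then settle.

Request:
{"api": "drive_tool", "payload": {"motion": [[[0, 0.0006, 0.001, 0, 0, 0], [0, 0, 0, 0, 0, 0], [0, 0, 0, 0, 0, 0]]]}}

```text
t: 24.15
position: [0.6744, -0.069, 0.206]
ee_rot: [-2.445, 1.971, -0.0]
force: [-11.2, 4.9, 9.1]
opening: 0.27
finger_force: 41.9
```

```bash
python3 -c "
from h import *
ang()
for n in ('scene','top'):
    p=imaging.grab_frame(n);P=pts(p);c=p['color'].astype(int);z=p['z_map']>0
    m=z&(P[...,2]>.31)&(P[...,2]<.36)&(np.hypot(P[...,0]-.5455,P[...,1]-.018)<.03);q=P[m]
    print(n,len(q),np.percentile(q[:,2],[50,70,80,90]) if len(q) else '')
    np.save(n+'_a.npy',p['z_map'])
"
```

```text
crank~ 2.949 r 75.0 Ft -11.24 Fr -7.39
scene 206 [0.3360065  0.3439413  0.34525929 0.34631641]
top 134 [0.3441974  0.34518544 0.34583448 0.3464001 ]
```

Release and lift away.

Request:
{"api": "drive_tool", "payload": {"motion": [[[0, 0, 0, 0, 0, 0], [0, 0, 0, 0, 0, 0], [0, 0, 0, 0, 0, 0], [0, 0, 0, 0, 0, 0], [0, 0, 0, 0, 0, 0]]], "grip": 0.08}}

```text
t: 24.88
position: [0.6755, -0.0705, 0.2005]
ee_rot: [2.444, -1.974, 0.0]
force: [0.2, 0.5, 0.1]
opening: 0.939
finger_force: 0.0
```

```bash
python3 -c "
from h import *
st();ang()
for n in ('scene','top'):
    p=imaging.grab_frame(n);P=pts(p);c=p['color'].astype(int);z=p['z_map']>0
    m=z&(P[...,2]>.31)&(P[...,2]<.36)&(np.hypot(P[...,0]-.5455,P[...,1]-.018)<.03);q=P[m]
    print(n,len(q),np.percentile(q[:,2],[50,70,80,90]) if len(q) else '')
    d=(np.load(n+'_a.npy')-p['z_map'])[m]; print(np.median(d))
"
```

```text
t 24.88 p [ 0.6755 -0.0705  0.2005] ytool ang -2.9297 z [-0. -0. -1.] F [0.17 0.52 0.06] ff 0.0 op 80.2 q [ 0.13  0.5   0.11  0.   -1.18  0.08]
crank~ 3.022 r 74.7 Ft -0.02 Fr 0.29
scene 177 [0.32987987 0.34101043 0.34448206 0.34609461]
0.0004274845
top 128 [0.34447066 0.34512393 0.34553529 0.34601287]
-4.082918e-06
```

Request:
{"api": "drive_tool", "payload": {"motion": [[[0, 0, -0.02, 0, 0, 0], [0, 0, -0.03, 0, 0, 0], [0, 0, -0.04, 0, 0, 0], [0, 0, -0.05, 0, 0, 0], [0, 0, -0.04, 0, 0, 0], [0.04, 0, 0, 0, 0, 0], [0.04, 0, 0, 0, 0, 0], [0, 0, 0, 0, 0, 0], [0, 0, 0, 0, 0, 0]]]}}

```text
t: 26.1
position: [0.6921, -0.1485, 0.3804]
ee_rot: [2.444, -1.974, -0.001]
force: [0.4, 0.7, 0.0]
opening: 0.939
finger_force: 0.0
```

```bash
python3 - <<'E'
from h import *
st()
p=imaging.grab_frame("scene"); cv2.imwrite("pics/g5.png",cv2.resize(p["color"][90:315,170:470,::-1],(800,600)))
for n in ("scene","top"):
    p=imaging.grab_frame(n);P=pts(p);z=p['z_map']>0;c=p["color"].astype(int)
    red=z&(c[...,0]>1.9*c[...,1])&(c[...,0]>1.9*c[...,2])&(P[...,2]>.15)&(P[...,1]<0.02)
    q=P[red]; print(n,len(q),np.percentile(q[:,2],[80,95]),q.mean(0))
E
```

```text
t 26.1 p [ 0.6921 -0.1485  0.3804] ytool ang -2.9298 z [-0.  0. -1.] F [0.42 0.74 0.03] ff 0.0 op 80.2 q [ 0.02  0.5   0.54 -0.   -1.62  0.2 ]
scene 262 [0.23469594 0.23650214] [ 0.67805619 -0.06423158  0.23020621]
top 36 [0.23491007 0.23771103] [ 0.67908264 -0.10172584  0.24418819]
```

View pics/g5.png

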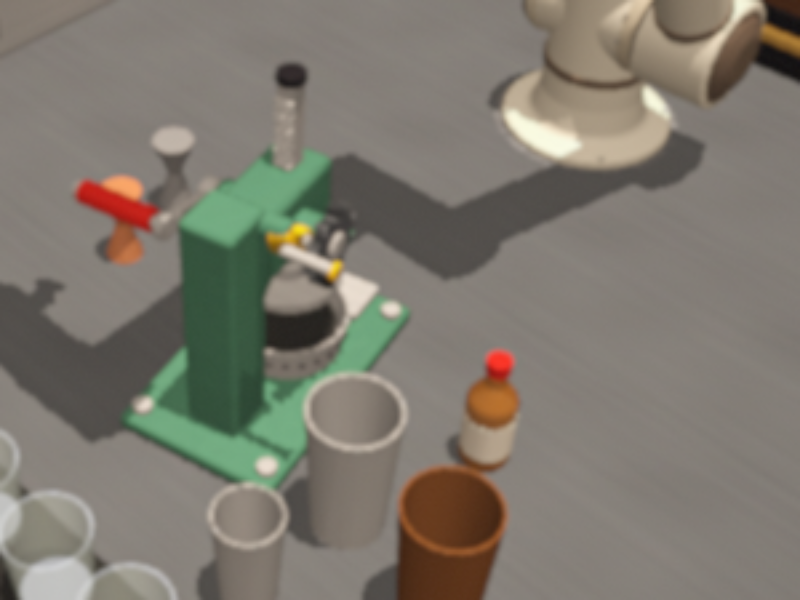

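The plate is up, the pawl is thrown back and the bystanders are still standing. The grip height matches the held position, so I'm handing in.

```bash
python3 -c "
from h import *
print(ticket.close_job())"
```

```text
the job is handed in; nothing more can be done
None
```

I finished the task and handed the job in at about 26 s of the 72 s limit; the hand-in returned no verdict. The pawl is thrown back, the plate is wound up onto both stops with an estimated 14 N (judged by crank feel, not measured directly), and the tin, bottle and jigger look undisturbed in the last picture.

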